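# Make the laser safe and hold the test chamber open

## Robot

A 7-joint arm with a two-finger parallel gripper is mounted at the origin on the work surface. World frame = base frame: x ahead of the robot, y to its left, z up, the work surface at z = 0. Lengths are in m, angles in degrees, forces in N, time in s.
With the tool pointing down it reaches from about 0.35 to 0.775 m from the base axis. Payload 3.1 kg.
Tool frame: the origin (TCP) lies on the centre line of the jaws, within the pads' length; the fingertips stand 17 mm ahead of it and the grasp point (between the pads) lies 2 mm behind it (robot.tip_reach is the distance from the TCP to the fingertips, in m); z points along the fingers, y is the line along which they close (so a half turn about z gives the same grasp; the last joint's range is limited). The gripper opens to 85 mm and grips with 20 to 120 N. Pads are 22 mm wide; open, the fingers measure 114 mm over their backs; the gripper's body (76 mm by 85 mm) begins 54 mm behind the grasp point. The pads swing forward as they close: fully open they stand 13 mm farther back than shut.
Start: joints at [61.496, 17.813, 0.802, 86.603, -0.252, 75.585, -1.558], TCP at [0.242, -0.494, 0.248] pointing down, gripper open.
Joint ranges: [-154.91, 154.91], [-16.99, 109.72], [-72.82, 74.43], [7.12, 147.25], [-82.49, 262.49], [11.32, 116.49], [-174.64, 174.64]. Speed limits (degrees/s): [159.86, 159.86, 180, 180, 180, 180, 180].

## Interface

Orientations are given as [roll, pitch, yaw] about the fixed x, y, z axes, in that order (R = Rz(yaw) Ry(pitch) Rx(roll)).
In Python, from station import robot, fingers, vision, workorder, recognise gives the robot as it stands. Calls block until the motion is done:
- robot.move_to(position, orientation): joint-space move of the TCP to a pose.
- robot.line_to(position, orientation=None, velocity=0.15, f_stop=None): straight line of the TCP; orientation=None keeps the orientation; velocity is the mean speed in m/s. With f_stop (N) it stops when the force on the tool has changed by that much, and returns True; else False.
- robot.move_j(angles): joint-space move.
- fingers.gripper_to(opening, force=None): opening from 0.0 (shut) to 1.0 (fully open); force is the grip in N (None keeps the last); returns when the fingers have stopped.
- robot.pause(seconds).
- robot.inverse_kinematics(position, orientation): joint angles nearest the present ones, or None.
- vision.grab_frame(name): name is "side" or "top" or "wrist"; returns the picture (400x640x3 uint8, red, green, blue); there is no depth.
- vision.calibration(name): a dict with "mtx" (3x3 intrinsics, pixels), "extrinsics" (4x4, takes a point from world to camera coordinates); the wrist camera has in their place "T_tool_cam" (4x4, takes a point from camera to tool coordinates, whose origin is the TCP and whose axes are the flange's). Camera axes: x right, y up, looking along -z (the intrinsics and any distortion apply to the point x, -y, -z); pixel columns grow to the right and rows downward; lengths in m; the calibration is good to about 2 mm. A picture is of the moment at which its call begins: read the wrist's pose just before it. calibration takes no time and is no camera call.
A pose or a line that the arm cannot do raises robot.PlanningError and nothing moves.
- workorder.close_job(): hands the job in; it is judged then, once.
Trained networks look in the newest picture that a camera, given by its name, has taken for a name from the list of things; names that differ only in an ending like _2 or _b are one class to them, and where a whole thing is asked for, a point or a joint stands for the part that bears it (a point fixed in the world has none). Each returns a list of dicts, best first, with "p" (0 to 1); they miss things now and then, are a little off and sometimes report something else, mostly with a low value. They report only what shows in the picture. A call takes as long as a camera call.
- recognise(label, camera): "rect" ([centre column, centre row, width, height] in pixels, round what is visible of it).
Readings, each from a call of its own:
- robot.current_time_s(): time.
- robot.current_joint_positions(): joint angles.
- robot.current_dq(): joint speeds.
- robot.current_joint_torque(): joint torques, N m.
- robot.current_tool_pos(): TCP position.
- robot.current_eef_rot(): TCP orientation.
- robot.current_contact_force(): force on the tool from outside, world axes, zero at the start.
- robot.current_torque(): the same for the moment, N m.
- robot.current_finger_gap(): opening from 0.0 (shut) to 1.0 (fully open).
- robot.current_gripper_force(): force on a finger pad.
Only numpy, scipy, OpenCV 4.12 (cv2) and the standard library are available. Lean on these libraries where they do the work, as an engineer would, in place of code of your own. Each camera call takes 0.05 s, during which the arm holds its last target. There are 200 camera calls.

## Task

Turn the laser key until its nose points at the off mark, and only then open the test chamber: tug its cover up by the handle before you touch the latch's release slide, because the latch may or may not have caught. If it is caught, push the release slide all the way over; then lift the cover by the handle to about 60 degrees and finish still holding it there, since it falls shut by itself. Leave the tray, mouse, tweezers and loose laser part where they lie.

Things in the scene. Friction and masses are not known exactly. Their poses are not given: they have to be found in the camera images.
- fixture: Laser test chamber, fixed: aluminium box 208 (x) x 150 (y) mm. Origin: centre of its underside; own -x is its front (towards the robot). Front 50 mm (own x -115 to -65): latch housing, a flat deck 82 mm high with the release slide. Behind it (x -65 to 88) the flat grey cover, top 92 mm above the bench when shut. Yaw up to 0.3 rad either way; may change sides with the key-switch box.
- cover (a joint): Chamber cover, hinged along its far edge. 0 = shut, grows (rad) as its front rises; stop at 1.4. Takes 2 to 3.5 N at the handle, has no stay and falls shut. Its latch hook, hidden under it, may or may not have been knocked home. Not caught: the cover just lifts. Caught: the handle gives about 2 mm and stops dead (tug with 5 to 12 N, do not wrench). A hook pushed clear stays clear.
- cover_hinge (a point): Middle of the cover's hinge line, which runs along the fixture's y; fixed to the chamber at fixture frame (88, 0, 85) mm.
- handle (a point): Steel bow handle on the cover: round bar 10 mm thick, 90 mm long along own y, a post at each end, 27 mm free under it. This point: middle of the bar; shut, at fixture frame (-45, 0, 124) mm: 133 mm in front of the hinge line and 39 mm above it. Swings with the cover (own axes = the fixture's when shut). A gripper pointing down and closing across the bar may stay so: the bar turns in the pads.
- release (a joint): Travel of the latch's release slide, m: 0 = home (as it starts), 0.014 = fully over. Slides along the fixture's +y (an arrow head on the deck points that way), about 3 N, no spring: it stays where it is left. Fully over, it pushes a caught hook clear; with the cover resting (not being pulled up) it moves freely. The first 8 mm may not be enough.
- release_tab (a point): Middle of the slide's black ribbed thumb tab, 24 (x) x 12 (y) x 20 (z) mm, in the centre of the deck: at home at fixture frame (-92, 0, 94) mm; its top is 103 mm, the deck 82 mm above the bench. 15 mm between the tab's back and the front edge of the cover. Can be pinched across its 12 mm or pushed from its -y side.
- keybox: Laser key-switch box, fixed to the bench: grey, 120 (x) x 100 (y) x 60 (z) mm, origin at the centre of its underside, key on its top. Turned up to 0.35 rad either way.
- key (a joint): Angle of the laser key, rad: 0 = nose straight at the off mark (laser off), positive = clockwise seen from above. It starts at 0.8 to 1.45 (on), turns from -0.6 to 1.6, has no click or stop at 0, and stays where it is left (0.04 to 0.05 N m).
- key_head (a point): Centre of the key's black plastic head, on its turning axis: keybox frame (-10, 0, 84) mm. Head: upright bar 28 mm long along own x, 10 mm thick along own y, 28 mm high (70 to 98 mm above the bench), over a steel collar 42 mm across with its top at 66 mm. Own x points along the nose, a small pointed ridge low on one end, 19 mm from the axis; a light line on top runs towards it.
- off_mark (a point): The off mark: a light bar 12 x 2.5 mm on the top of the key-switch box, 28 mm from the key's axis along the box's own +x (its far side). The single small dot clockwise of it is the on position.
- tray: Bystander: black component tray 120 x 150 x 16 mm with laser parts. Origin at its underside's centre.
- mouse: Bystander: grey computer mouse 105 x 58 x 32 mm. Origin at its underside's centre.
- tweezers: Bystander: steel tweezers lying flat, 125 x 8 x 5 mm. Origin at the underside's centre.
- laser_part: Bystander: small loose laser part, 12 mm metal can with a 16 mm brass snout and two wire legs. Origin at its underside's centre.

How it is judged (in metres and radians):
On the way, in this order (a step that is already met when the one before it is completed fails the run):
1. the key's nose is at the off mark, within 0.12 rad (value of joint key between -0.12 and 0.12 rad), for 0.3 s.
2. the cover is tugged up by its handle, 1 mm or more, while the release slide is still home (contact force between cover and the fingers above 1 N and value of joint cover above 0.007 rad and value of joint release below 0.003 m), for 0.15 s.
At the end, for the whole second after the job is handed in: The fingers hold the cover by its handle (1 N or more) at 0.85 to 1.25 rad (49 to 72 degrees), still; the key's nose is within 0.15 rad of the off mark; the four bystanders are within 30 mm of where they lay (value of joint cover between 0.85 and 1.25 rad and contact force between cover and the fingers above 1 N and value of joint key between -0.15 and 0.15 rad and velocity of joint cover between -0.15 and 0.15 rad/s and distance of each of tray, mouse, tweezers, laser_part from where it was at the start of the episode below 0.03 m); the arm keeps its last pose, push and grip.
It fails at once if the cover is opened while the key is off its off mark (laser on) (value of joint cover above 0.08 rad and not (value of joint key between -0.2 and 0.2 rad)).
It fails at once if a bystander is pushed more than 30 mm (distance of any of tray, mouse, tweezers, laser_part from where it was at the start of the episode above 0.03 m).
It also fails if it takes over 72 s, if anything falls off the work surface, if the arm or the gripper's body presses on something with over 40 N, if the wrist force passes 120 N, or if a joint passes its speed limit or range.

## Working session

There is one attempt and no reset: what is moved stays moved. The work goes in short steps, each a Python script; the robot and the scene stay as the last script left them, time stands still between calls to the robot, and variables do not carry over. Pictures are saved under pics/ and viewed, at most 10 in all, crops included, and the job is handed in when it is done.

```bash
mkdir -p pics; ls
cat > h.py <<'E'
import numpy as np, cv2
from station import robot, fingers, vision, workorder, recognise
def save(n,img): cv2.imwrite(f'pics/{n}.png',cv2.cvtColor(img,cv2.COLOR_RGB2BGR))
E
python3 - <<'E'
from h import *
for c in ("top","side"):
    save(c,vision.grab_frame(c)); k=vision.calibration(c); print(c,{a:np.round(b,3).tolist() if b is not None else b for a,b in k.items()})
    for l in ("fixture","handle","release_tab","keybox","key_head","tray","mouse","tweezers","laser_part"):
        r=recognise(l,c); print(l,[(np.round(q["rect"],1).tolist(),round(q["p"],2)) for q in r[:2]])
print(vision.calibration("wrist"),robot.current_time_s(),robot.current_eef_rot())
E
```

```text
pics
top {'mtx': [[496.194, 0.0, 323.744], [0.0, 496.194, 204.028], [0.0, 0.0, 1.0]], 'extrinsics': [[0.029, -1.0, -0.007, -0.005], [0.996, 0.028, 0.085, -0.565], [-0.085, -0.009, 0.996, -1.622], [0.0, 0.0, 0.0, 1.0]]}
fixture [([377.1, 207.9, 58.9, 75.9], 0.83)]
handle [([381.2, 202.4, 58.7, 59.2], 0.97), ([375.5, 208.4, 61.4, 76.5], 0.5)]
release_tab []
keybox [([274.1, 188.1, 37.7, 43.1], 0.66)]
key_head [([275.8, 191.2, 11.5, 7.5], 0.62)]
tray [([195.6, 210.1, 51.9, 51.1], 0.7), ([377.1, 208.5, 62.9, 77.6], 0.26)]
mouse [([455.2, 235.6, 21.8, 33.4], 0.79)]
tweezers [([320.9, 200.1, 5.4, 11.9], 0.61)]
laser_part [([275.1, 187.6, 35.1, 44.1], 0.73)]
side {'mtx': [[450.543, 0.0, 318.116], [0.0, 450.543, 201.971], [0.0, 0.0, 1.0]], 'extrinsics': [[-0.688, -0.726, 0.014, 0.381], [0.506, -0.465, 0.726, -0.358], [-0.521, 0.507, 0.687, -1.045], [0.0, 0.0, 0.0, 1.0]]}
fixture [([358.9, 192.9, 79.6, 76.6], 0.74)]
handle [([353.4, 177.2, 70.5, 45.5], 0.84)]
release_tab [([375.0, 198.4, 5.8, 11.5], 0.58), ([263.4, 228.5, 7.1, 18.6], 0.55)]
keybox [([262.6, 238.4, 53.2, 48.5], 0.84)]
key_head [([263.6, 230.4, 10.1, 11.5], 0.49)]
tray [([195.0, 319.4, 68.8, 60.4], 0.9), ([358.9, 193.6, 80.8, 72.8], 0.21)]
mouse [([428.5, 172.6, 33.4, 31.1], 0.93), ([263.7, 229.1, 9.6, 19.4], 0.51)]
tweezers []
laser_part []
{'mtx': array([[344.23426557,   0.        , 317.55634659],
       [  0.        , 344.23426557, 203.82936823],
       [  0.        ,   0.        ,   1.        ]]), 'T_tool_cam': array([[ 5.38774720e-04,  9.51008608e-01,  3.09163934e-01,
         7.85839492e-02],
       [ 9.99999841e-01, -5.64576491e-04, -6.00824107e-06,
         4.03734321e-04],
       [ 1.68832800e-04,  3.09163888e-01, -9.51008760e-01,
        -1.25833215e-01],
       [ 0.00000000e+00,  0.00000000e+00,  0.00000000e+00,
         1.00000000e+00]])} 1.0 [1.79993596e+02 1.28903239e-03 2.61182109e+01]
```

Run:
```python
import cv2,numpy as np
t=cv2.imread('pics/top.png')[130:270,160:480]; s=cv2.imread('pics/side.png')[120:370,150:470]
t=cv2.resize(t,None,fx=2.5,fy=2.5,interpolation=cv2.INTER_CUBIC)
cv2.imwrite('pics/topc.png',t)
cv2.imwrite('pics/sidec.png',cv2.resize(s,None,fx=2.4,fy=2.4,interpolation=cv2.INTER_CUBIC))
```

```text
(no output)
```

View pics/topc.png

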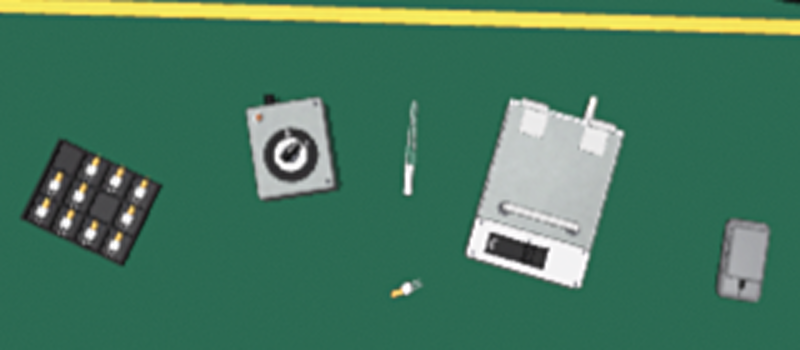

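View pics/sidec.png

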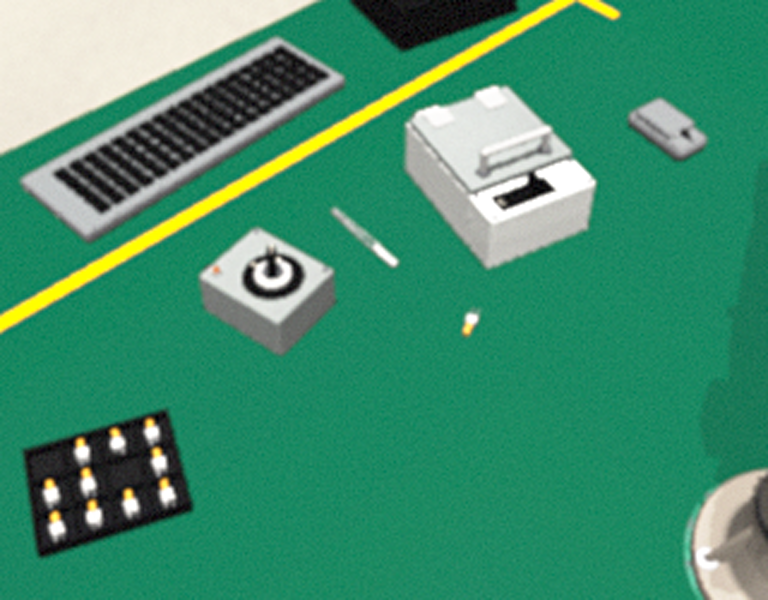

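```bash
cat >> h.py <<'E'
from scipy.spatial.transform import Rotation as R
F=np.diag([1,-1,-1])
def ext(c):
    "world->camera(cv) 3x4"
    k=vision.calibration(c)
    if c=="wrist":
        T=np.eye(4);T[:3,:3]=R.from_euler('xyz',robot.current_eef_rot(),degrees=True).as_matrix();T[:3,3]=robot.current_tool_pos()
        E=np.linalg.inv(T@k["T_tool_cam"])
    else: E=k["extrinsics"]
    return k["mtx"],F@E[:3]
def onz(K,E,uv,z):
    d=E[:,:3].T@np.linalg.inv(K)@np.r_[uv,1]; o=-E[:,:3].T@E[:,3]
    return o+d*(z-o[2])/d[2]
def tri(a,ua,b,ub):
    X=cv2.triangulatePoints(a[0]@a[1],b[0]@b[1],np.float64(ua),np.float64(ub))[:,0]; return X[:3]/X[3]
def proj(K,E,p):
    q=K@(E[:,:3]@np.asarray(p)+E[:,3]); return q[:2]/q[2]
E
python3 - <<'E'
from h import *
t,s=ext("top"),ext("side")
print("key",tri(t,(275.8,191.2),s,(263.6,230.4)),onz(*t,(275.8,191.2),.084))
print("handle",onz(*t,(160+540/2.5,130+217/2.5),.124))
for n,p in dict(tray=(195.6,210.1),mouse=(455,235),tw=(324,189),lp=(322.5,245.5)).items(): print(n,onz(*t,p,.01))
k=onz(*t,(275.8,191.2),.084)
fingers.gripper_to(1.0)
for i,dx in enumerate((-0.04,0.03)):
    robot.move_to([k[0]+dx,k[1],0.24],[180,0,0])
    K,E=ext("wrist"); img=vision.grab_frame("wrist"); save(f"wk{i}",img); np.savez(f"wk{i}",K=K,E=E)
    for l in ("key_head","keybox"):
        print(i,l,[(np.round(q["rect"],1).tolist(),round(q["p"],2)) for q in recognise(l,"wrist")[:2]])
print(robot.current_time_s())
E
```

```text
key [0.59716123 0.16556432 0.07723659] [0.59699968 0.16543218 0.084     ]
handle [ 0.5215589  -0.15304457  0.124     ]
tray [0.53383767 0.43953266 0.01      ]
mouse [ 0.47560033 -0.42734048  0.01      ]
tw [0.6169831  0.01197839 0.01      ]
lp [0.42811785 0.01149414 0.01      ]
0 key_head [([317.3, 140.1, 32.8, 35.3], 0.57), ([580.3, 168.3, 117.9, 247.4], 0.35)]
0 keybox [([311.0, 119.1, 138.3, 165.1], 0.62), ([318.0, 139.2, 34.7, 37.0], 0.61)]
1 key_head [([319.9, 219.8, 28.3, 36.5], 0.9), ([575.0, 242.4, 129.9, 238.2], 0.7)]
1 keybox [([312.8, 193.2, 121.3, 144.9], 0.85)]
4.4833
```

Run:
```python
import cv2,numpy as np
a=[cv2.imread(f'pics/wk{i}.png') for i in (0,1)]
cv2.imwrite('pics/wkc.png',np.hstack([cv2.resize(x[:, 120:520],None,fx=1,fy=1) for x in a]))
```

```text
(no output)
```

View pics/wkc.png

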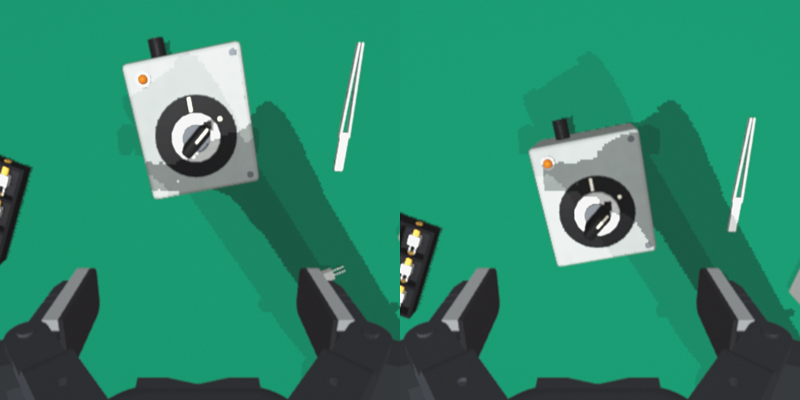

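Run:
```python
import cv2,numpy as np
a=cv2.imread('pics/wk0.png')[85:185,265:365]; b=cv2.imread('pics/wk1.png')[165:265,270:370]
cv2.imwrite('pics/wkz.png',np.hstack([cv2.resize(x,(400,400),interpolation=cv2.INTER_CUBIC) for x in (a,b)]))
```

```text
(no output)
```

View pics/wkz.png

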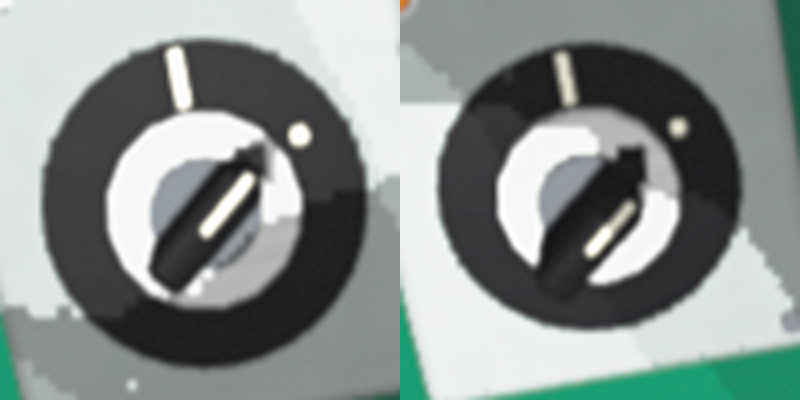

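Run:
```python
from h import *
off=[(265,85),(270,165)]
pts=[dict(disc=(204,203),m1=(176,48),m2=(183,109),l1=(204,234),l2=(247,176),dot=(300,135)),
     dict(disc=(190,185),m1=(159,55),m2=(172,104),l1=(190,253),l2=(230,207),dot=(279,127))]
V=[]
for i in (0,1):
    d=np.load(f"wk{i}.npz"); V.append((d["K"],d["E"]))
px=[{n:(np.array(p)+.5)/4-.5+off[i] for n,p in pts[i].items()} for i in (0,1)]
for n in pts[0]: print(n,"tri",tri(V[0],px[0][n],V[1],px[1][n]).round(4), [onz(*V[i],px[i][n],.098 if n[0]=='l' else .061).round(4) for i in (0,1)])
for i in (0,1):
    P={n:onz(*V[i],px[i][n],.098 if n[0]=='l' else .061) for n in px[i]}
    a=lambda d:np.degrees(np.arctan2(d[1],d[0]))
    print("line",a(P['l2']-P['l1']),"mark",a(P['m1']-P['m2']),"disc-mark",a((P['m1']+P['m2'])/2-P['disc']),"box dot",a(P['dot']-P['disc']))
```

```text
disc tri [0.6    0.1647 0.0593] [array([0.6002, 0.1649, 0.061 ]), array([0.6006, 0.1645, 0.061 ])]
m1 tri [0.6326 0.171  0.0643] [array([0.6325, 0.1707, 0.061 ]), array([0.6318, 0.1715, 0.061 ])]
m2 tri [0.62   0.169  0.0603] [array([0.6201, 0.1693, 0.061 ]), array([0.6202, 0.1686, 0.061 ])]
l1 tri [0.5987 0.1646 0.0986] [array([0.5986, 0.1647, 0.098 ]), array([0.5985, 0.1645, 0.098 ])]
l2 tri [0.61   0.1564 0.1015] [array([0.6096, 0.1565, 0.098 ]), array([0.6087, 0.1562, 0.098 ])]
dot tri [0.6146 0.144  0.0606] [array([0.6146, 0.1441, 0.061 ]), array([0.6147, 0.144 , 0.061 ])]
line -36.861042308386224 mark 6.307975501067223 disc-mark 11.088425968529535 box dot -55.151069582089455
line -39.01529125763959 mark 14.004738943298586 disc-mark 12.26392870588506 box dot -55.46670066040045
```

Run:
```python
from h import *
C=[0.600,0.1647]
robot.move_to([*C,0.16],[180,0,-39])
fingers.gripper_to(0.5)
print(robot.line_to([*C,0.09],velocity=0.08,f_stop=8), robot.current_tool_pos())
fingers.gripper_to(0,force=35)
print("gap",robot.current_finger_gap(),robot.current_contact_force(),robot.current_tool_pos(),robot.current_eef_rot())
q=np.array(robot.current_joint_positions())
g=np.array(robot.inverse_kinematics([*C,0.09],[180,0,11.5])); print(q,g)
tgt=[*C,0.09]
if np.abs(g-q)[:6].max()<5:
    robot.move_j(list(g)); robot.pause(.5)
    print(robot.current_eef_rot(),robot.current_torque(),robot.current_contact_force())
    fingers.gripper_to(0.5)
    robot.line_to([*C,0.17],velocity=.12)
    robot.move_to([C[0]+.02,C[1],0.2],[180,0,0])
    K,E=ext("wrist"); img=vision.grab_frame("wrist"); save("wk2",img); np.savez("wk2",K=K,E=E)
    u=proj(K,E,[*C,.08]).astype(int);print(u)
    x0,y0=u-60; c=img[y0:y0+120,x0:x0+120]; save("wk2z",cv2.resize(c,(600,600),interpolation=cv2.INTER_CUBIC)); print(x0,y0)
print(robot.current_time_s())
```

```text
False [0.60053779 0.1650284  0.09068683]
gap 0.1060734876579916 [-0.42877128 -0.77891951  2.65818037] [0.60032272 0.16476517 0.09070058] [-1.79959661e+02 -3.86065904e-02 -3.90114274e+01]
[   4.24663496   37.30788988  -32.75307843   85.59711415   21.53345466
   63.38747695 -161.86752818] [  10.70156569   40.72025677  -44.07208134   85.35924148   29.76797068
   66.05587491 -117.13612261]
7.075
```

Run:
```python
from h import *
C=[0.600,0.1647]
q=np.array(robot.current_joint_positions()); y0=robot.current_eef_rot()[2]
q[6]+=5; robot.move_j(list(q)); y1=robot.current_eef_rot()[2]; s=np.sign(y1-y0); print(y0,y1)
for a in (y1+17,y1+34,11.5):
    q[6]+=s*(a-robot.current_eef_rot()[2]); robot.move_j(list(q))
robot.pause(.4)
print(robot.current_eef_rot(),robot.current_tool_pos(),robot.current_torque(),robot.current_contact_force())
fingers.gripper_to(0.5)
robot.line_to([*C,0.17],velocity=.12)
robot.move_to([C[0]+.02,C[1],0.2],[180,0,0])
K,E=ext("wrist"); img=vision.grab_frame("wrist"); save("wk2",img); np.savez("wk2",K=K,E=E)
u=proj(K,E,[*C,.08]).astype(int)
x0,y0=u-60; c=img[y0:y0+120,x0:x0+120]; save("wk2z",cv2.resize(c,(600,600),interpolation=cv2.INTER_CUBIC)); print(x0,y0)
print(robot.current_time_s())
```

```text
-39.01142737910891 -34.115795572053
[-1.79921765e+02 -1.14800781e-01  1.16417300e+01] [0.60053756 0.16572885 0.0907261 ] [ 0.85955572 -0.58299172 -0.02735116] [ 2.68956701  4.46800302 -2.57482218]
256 168
10.3667
```

View pics/wk2z.png

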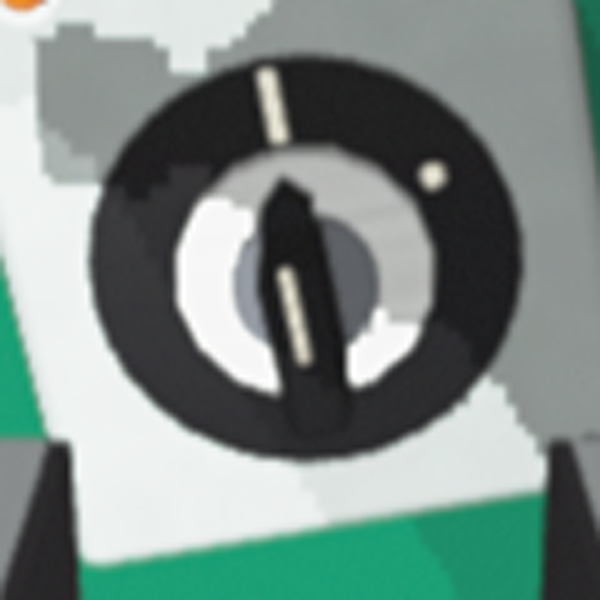

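Run:
```python
from h import *
d=np.load("wk2.npz");V=(d["K"],d["E"])
f=lambda p,z:onz(*V,(np.array(p)+.5)/5-.5+[256,168],z)
a=lambda d:np.degrees(np.arctan2(d[1],d[0])).round(2)
D=f((306.5,257.5),.061); print("disc",D,"line",a(f((286,268),.098)-f((303,362),.098)),"mark dir",a(f((266,70),.06)-f((278,143),.06)),"mark from disc",a(f((272,106),.061)-D),"dot",a(f((432,176),.061)-D),
 "bottom edge", a(f((88,565),.06)-f((545,492),.06))-90,"nose",a(f((287,180),.074)-D))
h=np.array([0.5216,-.153]); r=np.radians(-15)
fingers.gripper_to(1.0)
for i,dx in enumerate((-0.06,0.0)):
    robot.move_to([h[0]+dx*np.cos(r),h[1]+dx*np.sin(r),0.29],[180,0,-15])
    K,E=ext("wrist"); img=vision.grab_frame("wrist"); save(f"wf{i}",img); np.savez(f"wf{i}",K=K,E=E)
    for l in ("handle","release_tab","fixture"):
        print(i,l,[(np.round(q["rect"],1).tolist(),round(q["p"],2)) for q in recognise(l,"wrist")[:2]])
ims=[cv2.imread(f'pics/wf{i}.png')[:,120:520] for i in (0,1)]
cv2.imwrite('pics/wfc.png',np.hstack(ims))
print(robot.current_time_s())
```

```text
disc [0.60047904 0.16457653 0.061     ] line 9.46 mark dir 8.73 mark from disc 12.11 dot -55.21 bottom edge 10.290000000000006 nose 9.66
0 handle [([324.0, 67.9, 177.7, 133.2], 0.87), ([48.6, 103.9, 97.2, 147.2], 0.68)]
0 release_tab [([322.1, 157.8, 10.6, 38.7], 0.69)]
0 fixture [([325.0, 91.6, 172.6, 183.2], 0.57)]
1 handle [([320.6, 108.6, 173.3, 172.1], 0.63)]
1 release_tab [([322.3, 217.9, 14.8, 41.5], 0.83), ([212.9, 261.9, 18.3, 19.3], 0.23)]
1 fixture []
12.9417
```

View pics/wfc.png

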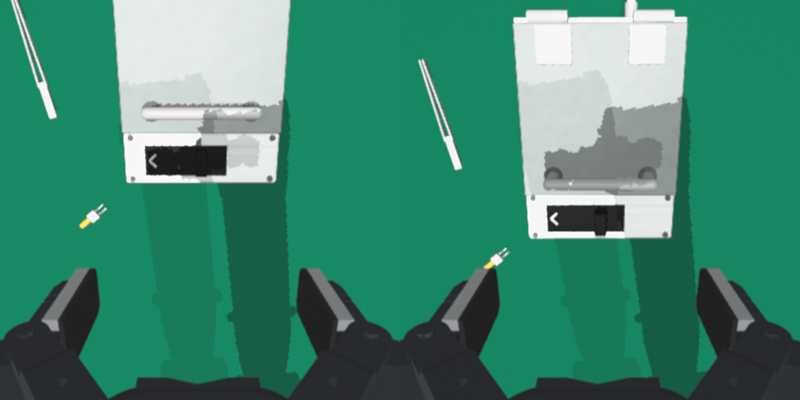

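Run:
```python
from h import *
V=[]
for i in (0,1):
    d=np.load(f"wf{i}.npz"); V.append((d["K"],d["E"]))
A=[dict(hl=(262,112),hr=(381,112.5),fl=(247,182),fr=(397,182),tab=(322.1,157.8)),dict(hl=(263,184),hr=(378,184),fl=(248,238),fr=(392,238),tab=(322.3,217.9))]
for n in A[0]: print(n,tri(V[0],A[0][n],V[1],A[1][n]).round(4))
a=lambda d:np.degrees(np.arctan2(d[1],d[0])).round(2)-90
for i in (0,1):
    H=[onz(*V[i],A[i][k],.124) for k in("hl","hr")]; G=[onz(*V[i],A[i][k],.082) for k in("fl","fr")]
    m=(H[0]+H[1])/2; g=(G[0]+G[1])/2; y=np.radians(a(G[0]-G[1]))
    print(m.round(4),g.round(4),"yaw",a(H[0]-H[1]),a(G[0]-G[1]),"handle from front:",g+np.array([.07*np.cos(y),.07*np.sin(y),0]))
```

```text
hl [ 0.5372 -0.1088  0.1269]
hr [ 0.5116 -0.2036  0.1253]
fl [ 0.4765 -0.0665  0.0842]
fr [ 0.4386 -0.211   0.0853]
tab [ 0.4823 -0.1465  0.0943]
[ 0.5244 -0.1559  0.124 ] [ 0.4567 -0.1392  0.082 ] yaw -15.049999999999997 -14.810000000000002 handle from front: [ 0.52437372 -0.15707768  0.082     ]
[ 0.5238 -0.1561  0.124 ] [ 0.4565 -0.1381  0.082 ] yaw -14.879999999999995 -14.870000000000005 handle from front: [ 0.52412291 -0.15606412  0.082     ]
```

```bash
cat >> h.py <<'E'
YAW=-14.9; H=np.array([.5242,-.1563,.125]); r_=np.radians(YAW)
ux=np.array([np.cos(r_),np.sin(r_),0]); uy=np.array([-np.sin(r_),np.cos(r_),0]); uz=np.array([0,0,1.])
def hp(t):
    "handle at cover angle t"
    return H+ux*(133-133*np.cos(t)+39*np.sin(t))/1e3+uz*(133*np.sin(t)+39*np.cos(t)-39)/1e3
E
python3 - <<'E'
from h import *
q=np.array(robot.current_joint_positions())
best=None
for y in (75.1,-104.9):
    g=robot.inverse_kinematics(list(H+uz*.06),[180,0,y]); g2=robot.inverse_kinematics(list(hp(1.0)+uz*.004),[180,0,y])
    print(y,np.round(g,0) if g is not None else g, np.round(g2,0) if g2 is not None else g2)
    if g is not None and g2 is not None:
        c=abs(np.array(g)-q).max()
        if best is None or c<best[0]: best=(c,y)
y=best[1]; print(y)
robot.move_to(list(H+uz*.06),[180,0,y])
fingers.gripper_to(.42)
print("hit",robot.line_to(list(H+uz*.004),velocity=.08,f_stop=8),robot.current_tool_pos())
fingers.gripper_to(0,force=40); robot.pause(.2)
print("gap",robot.current_finger_gap(),robot.current_contact_force(),robot.current_tool_pos())
p=np.array(robot.current_tool_pos())
f0=robot.current_contact_force()
s=robot.line_to(list(p+uz*.006),velocity=.015,f_stop=9); 
print("stopped",s,np.array(robot.current_tool_pos())-p,np.array(robot.current_contact_force())-f0)
robot.pause(.3); print(np.array(robot.current_tool_pos())-p,np.array(robot.current_contact_force())-f0,robot.current_gripper_force(),robot.current_time_s())
E
```

```text
75.1 [ 46.  26. -44.  92.  19.  70. -16.] [ 40.  36. -43.  72.  24.  81. -16.]
-104.9 [  -9.   22.   32.   94.  -12.   68. -169.] [  -5.   32.   32.   74.  -17.   79. -168.]
-104.9
hit False [ 0.52461896 -0.15651256  0.12940583]
gap 0.09392921939289768 [-2.5344836   0.54329383  5.92556597] [ 0.52399859 -0.15629301  0.12967812]
stopped True [-4.66870819e-05 -1.93005428e-05  7.02327489e-05] [ 3.68390124 -0.55000806 -4.36692066]
[-4.77155783e-05 -6.90818944e-06  6.10567678e-05] [ 6.21570343 -1.93088767 -3.6356928 ] 39.58265841007233 16.5667
```

Run:
```python
from h import *
p=np.array(robot.current_tool_pos())
for dz in (.001,.002,.003,.004,.0055):
    s=robot.line_to(list(p+uz*dz),velocity=.02,f_stop=11); robot.pause(.1)
    f=np.array(robot.current_contact_force())
    print(dz,s,(1e3*(np.array(robot.current_tool_pos())-p)).round(2),f.round(2))
    if f[2]<-11: break
robot.pause(.3); print(robot.current_tool_pos(),robot.current_contact_force(),robot.current_time_s())
```

```text
0.001 False [0.04 0.01 0.31] [ 4.09 -1.73 -4.65]
0.002 False [ 0.42 -0.09  1.75] [ 4.62 -1.16 -4.78]
0.003 False [ 0.74 -0.19  2.84] [ 6.23 -0.8  -4.79]
0.004 False [ 1.06 -0.25  3.88] [ 5.97 -0.9  -4.99]
0.0055 False [ 1.55 -0.37  5.44] [ 6.75 -1.99 -7.71]
[ 0.52547805 -0.1566772   0.13514627] [ 6.77992356 -2.77284368 -6.55615739] 18.6167
```

Run:
```python
from h import *
off=np.array(robot.current_tool_pos())-hp(.041)
for t in (.055,.07,.085,.1,.12):
    s=robot.line_to(list(hp(t)+off),velocity=.03,f_stop=10); robot.pause(.1)
    f=np.array(robot.current_contact_force())
    print(t,s,(1e3*(np.array(robot.current_tool_pos())-hp(t)-off)).round(2),f.round(2),robot.current_gripper_force())
    if s: break
img=vision.grab_frame("side"); save("tug",img); save("tugz",cv2.resize(img[130:250,290:430],(700,600),interpolation=cv2.INTER_CUBIC))
print(robot.current_time_s())
```

```text
0.055 False [-0.18  0.02 -0.49] [ 5.71 -1.78 -5.86] 38.97953510284424
0.07 False [-0.15  0.03 -0.38] [ 4.07 -2.18 -5.92] 39.02063548564911
0.085 False [-0.19  0.1  -0.52] [ 4.09 -2.22 -6.  ] 38.99865210056305
0.1 False [-0.18  0.03 -0.27] [ 4.75 -2.   -6.3 ] 38.944310545921326
0.12 False [-0.17  0.05 -0.17] [ 4.23 -0.87 -6.44] 38.9966082572937
20.4167
```

View pics/tugz.png

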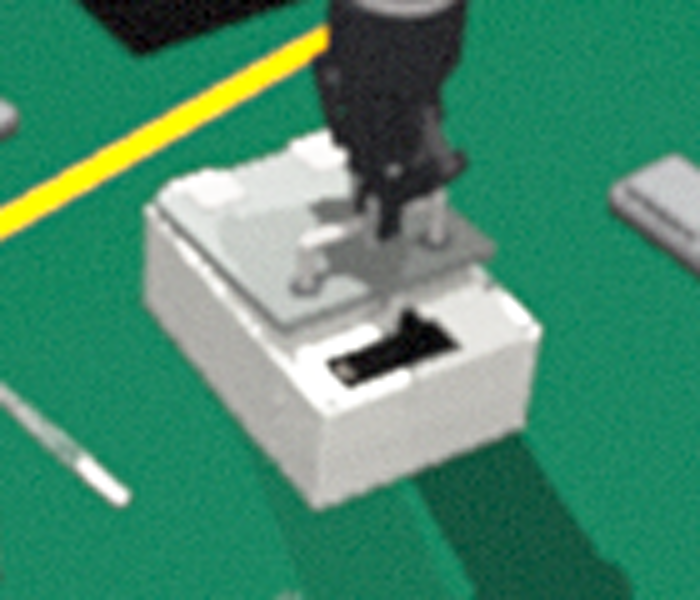

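The picture shows the cover's front edge clear of the deck, around (390,310), while the tab is still home. The latch had not caught, so I'll lift the cover along its arc.

Run:
```python
from h import *
off=np.array(robot.current_tool_pos())-hp(.12)
for t in np.linspace(.2,1.03,12):
    s=robot.line_to(list(hp(t)+off),velocity=.06,f_stop=22)
    f=np.array(robot.current_contact_force())
    print(round(t,2),s,(1e3*(np.array(robot.current_tool_pos())-hp(t)-off)).round(1),f.round(1),round(robot.current_finger_gap(),3))
    if s: break
robot.pause(.5)
img=vision.grab_frame("side"); save("open",img); a=cv2.resize(img[110:250,290:430],(560,560),interpolation=cv2.INTER_CUBIC); save("openz",a)
print(robot.current_tool_pos(),robot.current_contact_force(),robot.current_gripper_force(),robot.current_time_s())
```

```text
0.2 False [-0.4  0.1 -0.3] [ 4.  -1.7 -7.1] 0.094
0.28 False [-0.5  0.1  0.1] [ 1.9  0.2 -5.4] 0.095
0.35 False [-0.8  0.2  0.1] [-0.2  0.6 -4.6] 0.098
0.43 False [-1.1  0.3  0.1] [-4.8  0.4 -1.5] 0.091
0.5 False [-1.2  0.4  0.6] [-6.4  1.2  1.8] 0.095
0.58 False [-1.6  0.5  0.7] [-7.6  2.1  3.1] 0.099
0.65 False [-1.5  0.4  1.4] [-8.7  2.5  5.1] 0.095
0.73 False [-1.1  0.4  2.3] [-8.9  3.1  8.4] 0.094
0.8 False [-0.   0.1  2.9] [-7.1  2.8  9.2] 0.092
0.88 False [ 0.5 -0.1  2.9] [-5.4  1.7  7.8] 0.098
0.95 False [ 0.8 -0.1  2.7] [-4.7  2.1  5.7] 0.097
1.03 False [ 1.6 -0.3  2.9] [-3.4  1.8  5.4] 0.097
[ 0.61969859 -0.18166331  0.22749125] [-2.37975827  2.19103101  5.1088631 ] 40.81474542617798 24.875
```

View pics/openz.png

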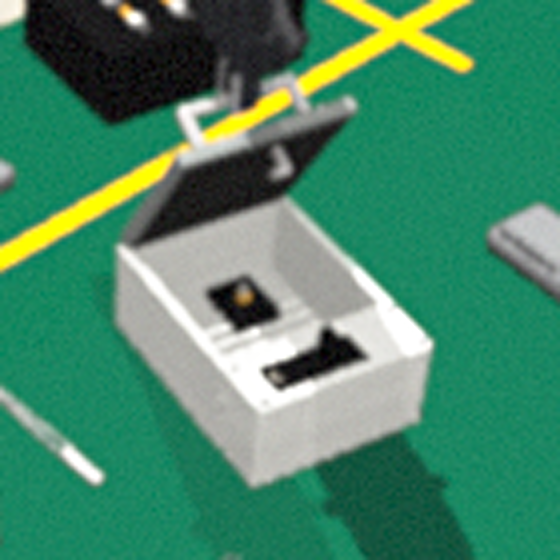

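The cover is held open at about 60°, with the bar in the fingers near (250,95). I'm handing the job in.

Run:
```python
from h import *
p=np.array(robot.current_tool_pos()); robot.pause(.5); print(np.array(robot.current_tool_pos())-p,robot.current_gripper_force())
print(workorder.close_job())
```

```text
[-2.25776152e-05 -2.03504784e-07 -3.15589782e-05] 40.814809799194336
the job is handed in; nothing more can be done
None
```

The job is handed in, with no verdict returned: the key is at the off mark within about 2°, the tug showed the latch had not caught so I left the release slide alone, and the gripper holds the cover by its handle at about 60°; the bystanders were not touched.

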